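Clamp a beech block with the pump-action ratchet bar clamp and keep it squeezed

TASK

Lay the loose beech block flat and lengthwise in the middle of the bar clamp's bed, between the end stop and the sprung pad, and let go of it. Then pump the clamp's trigger towards its handle again and again, moving the jaw by the trigger only, until the pad holds the block against the stop and is pushed about half of its travel into the jaw, never all the way in. Finish while still squeezing the trigger so that the pad stays like that, and leave the other things on the bench where they are.

Things in the scene. Friction and masses are not known exactly. Their poses are not given: they have to be found in the camera images.
- clamp: Grey steel ratchet bar clamp fixed to the bench. Origin at bench height under the bed; x = clamping direction (handle to stop), z up. Bed: top at z 10 mm, 90 wide, x -170 to 120. Stop: x 100 to 118, 60 wide, top 52. Sliding jaw with sprung pad: 50 wide, top 50. Housing: x -170 to -90, 54 wide, top 55; handle and trigger stand on it. Bar: z 25 to 35, out behind to x -231 at jaw value 0.
- clamp_stop_face (a point): Centre of the end stop's inner face, 26 mm above the bench (16 mm above the bed); its x axis points in the clamping direction.
- clamp_pad_face (a point): Centre of the round pad's face (28 mm diameter) that meets the block, 26 mm above the bench; moves with the jaw and the pad. The free length between the two faces starts 25 to 50 mm longer than the block.
- clamp_handle_grip (a point): On the outer face of the fixed handle (the face towards the jaw), 100 mm above the bench. The handle is an upright black bar 10 mm thick, 26 mm wide, from 50 to 128 mm above the bench.
- clamp_trigger_grip (a point): On the trigger's outer face (away from the jaw), 100 mm above the bench. The trigger is an upright grey bar 8 mm thick, 24 mm wide, 62 to 128 mm above the bench, sliding straight towards the handle. Over the outer faces handle and trigger measure 38 mm at rest and 20 mm fully squeezed.
- clamp_trigger (a joint): Trigger travel towards the handle, m: 0 at rest, 0.018 fully squeezed. A spring (4.5 to 7.2 N) brings it back in half a second. Its pawl takes bar and jaw along one to one in the clamping direction, after up to 6 mm of idle travel (rungs 6 mm apart), and clicks back over the rungs on the return: each full squeeze and full return moves the jaw 12 to 18 mm on.
- clamp_jaw (a joint): Travel of bar and jaw in the clamping direction, m; starts at 0.005 to 0.030. Friction of 5 N holds it; only the trigger may drive it. If the trigger is let go with the pad pushed in, the pad's spring pushes the jaw back until friction or the pawl catches it with the pad 0 to 6 mm in.
- clamp_pad (a joint): How far the sprung pad is pushed into the jaw, m: 0 free, 0.016 all the way in (the block would be crushed). A spring of 0.8 N per mm with 2.4 N of preload, so that it moves after the jaw has pushed the block to the stop.
- beech_block_center (a point): Centre of the loose beech packing block, plain wood, 45 x 90 x 32 mm (x, y, z), about 0.16 kg, lying flat on the bench to the right of the clamp. Its long edge is its y axis. The grey square steel tube near by (30 x 120 x 30 mm) is not wanted.
Things that resemble listed ones, but are neither listed nor needed, are in the scene too. Leave any pink or purple look-alike of the part that bears beech_block_center alone.

How it is judged:
On the way, in this order (a step that is already met when the one before it is completed fails the run):
1. the block lies flat and lengthwise on the bed between pad and stop, let go of (z of beech_block_center in the frame of clamp between 0.022 and 0.03 m and x of beech_block_center in the frame of clamp between -0.005 and 0.06 m and y of beech_block_center in the frame of clamp between -0.016 and 0.016 m and angle between the y axis of beech_block_center and the x axis of clamp, either way round below 0.25 rad and contact force between the fingers and beech_block below 0.1 N), for 0.2 s.
2. the jaw, pumped forward, presses the pad on the block (value of joint clamp_pad above 0.003 m), for 0.2 s.
At the end, for the whole second after the job is handed in: The block lies flat (4 mm) and lengthwise (0.15 rad) on the bed, within 18 mm of the middle line, its end within 7 mm of the stop; the pad presses it with over 3 N and is 4 to 12 mm into the jaw; the fingers still press the trigger with over 3 N and do not touch the block (value of joint clamp_pad between 0.004 and 0.012 m and contact force between the fingers and clamp_trigger above 3 N and contact force between clamp_pad and beech_block above 3 N and contact force between the fingers and beech_block below 0.1 N and x of beech_block_center in the frame of clamp between 0.048 and 0.06 m and y of beech_block_center in the frame of clamp between -0.018 and 0.018 m and z of beech_block_center in the frame of clamp between 0.022 and 0.03 m and angle between the y axis of beech_block_center and the x axis of clamp, either way round below 0.15 rad and linear speed of beech_block below 0.02 m/s); the arm keeps its last pose, push and grip.
It fails at once if the pad is pushed all the way into the jaw (block crushed) (value of joint clamp_pad above 0.015 m).
It fails at once if the jaw or pad is pushed by hand instead of with the trigger (contact force between any of the fingers, the arm and clamp_jaw above 3 N).
It fails at once if another thing on the bench is shifted (distance of any of square_tube_offcut, tape_measure, grease_tin, steel_tray_small, bolt, centre_punch from where it was at the start of the episode above 0.03 m).
It also fails if it takes over 64 s, if anything falls off the work surface, if the arm or the gripper's body presses on something with over 40 N, if the wrist force passes 120 N, or if a joint passes its speed limit or range.

ROBOT

A 6-joint arm with a two-finger parallel gripper is mounted at the origin on a cart in front of the work surface, level with it; the furniture and walls round the work are solid. World frame = base frame: x ahead of the robot, y to its left, z up, the work surface at z = 0. Lengths are in m, angles in rad, forces in N, time in s.
With the tool pointing down it reaches from about 0.225 to 0.725 m from the base axis. Payload 3.1 kg.
Tool frame: the origin (TCP) lies midway between the tips of the shut fingers; the grasp point (between the pads) lies 19 mm behind it; z points along the fingers, y is the line along which they close (so a half turn about z gives the same grasp; the last joint's range is limited). The gripper opens to 85 mm and grips with 20 to 120 N. Pads are 22 mm wide; open, the fingers measure 114 mm over their backs; the gripper's body (76 mm by 85 mm) begins 54 mm behind the grasp point. The pads swing forward as they close: fully open they stand 13 mm farther back than shut.
Start: joints at [-1.303, 0.048, 0.099, 1.622, 0, 1.443], TCP at [0.202, -0.484, 0.231] pointing down, gripper open.
Joint ranges: [-2.91, 2.91], [-0.99, 1.94], [-1.21, 1.42], [-2.12, 2.29], [-1.49, 1.47], [-3.14, 3.14]. Speed limits (rad/s): [2.79, 2.79, 3.14, 3.14, 3.14, 3.14].

INTERFACE

Orientations are given as a rotation vector (axis times angle).
In Python, from rig import bot gives the robot as it stands.
- The arm moves only by the tool send_rows, never from a script. Its argument "series" is a list of rows, each a list of 7 numbers: the shift along the tool's x, y, z in m, then the turn, a rotation vector about the tool's x, y, z in units of 8 degrees (1.0 is 8 degrees), then the opening in per cent of the stroke, from 0 (shut) to 100 (fully open). In form: [[x, y, z, rx, ry, rz, claw], ...]. A call has 1 to 10 rows; each row is the pose to reach, as a shift and turn from the pose commanded when the call began, along the tool's axes at that moment; what a row does not reach only later rows make up. A row lasts 1/8 s, in which the tool goes at most 62.5 mm and 10.7 degrees, less where a joint would pass 70% of its speed; a pose out of reach is approached as far as the arm can. A call with a gripper value outside its range is refused whole. The fingers move at their own pace and stop on an object; the grip force is fixed at half the most. Time passes only in rows, so rows that repeat a pose let the fingers close. It gives the time, the measured TCP pose, the force, the opening and the grip force at its end, in the units of the state.
- bot.get_obs(): the state, without advancing time (a new reading comes with each control period).
- bot.get_image(name): name is "scene" or "top" or "wrist"; returns a dict with "frame" (420x560x3 uint8, red, green, blue), "fx", "fy", "cx", "cy" (pixels), "k1" (the pictures are not rectified: a ray, as slopes to the right and down, at radius r is drawn at 1 + k1 r^2 times it, then the intrinsics apply), "eye" and "attitude" of the camera in the world; the wrist camera has in their place "tool_from_camera" (4x4, takes a point from camera to tool coordinates, whose origin is the TCP and whose axes are the flange's). Camera axes: x right, y up, looking along -z (the intrinsics and any distortion apply to the point x, -y, -z); pixel columns grow to the right and rows downward; lengths in m; the calibration is good to about 2 mm. A picture is of the moment at which its call begins: read the wrist's pose just before it. There is no depth.
- bot.sign_off(): hands the job in; it is judged then, once.
The state is a dict: "clock": time; "joints": joint angles; "dq": joint speeds; "joint_efforts": joint torques, N m; "eef_pos": TCP position; "eef_rot": TCP orientation; "ft_force": force on the tool from outside, world axes, zero at the start; "ft_torque": the same for the moment, N m; "finger_gap": opening from 0.0 (shut) to 1.0 (fully open); "finger_force": force on a finger pad.
Only numpy, scipy, OpenCV 4.12 (cv2) and the standard library are available. Lean on these libraries where they do the work, as an engineer would, in place of code of your own. Each camera call takes 0.05 s, during which the arm holds its last target. There are 200 camera calls.

## Working session

There is one attempt and no reset: what is moved stays moved. The work goes in short steps, Python scripts to look and compute and a tool call to move; the robot and the scene stay as the last step left them, time stands still between calls to the robot, and variables do not carry over. Pictures are saved under pics/ and viewed, at most 10 in all, crops included, and the job is handed in when it is done.

Besides the shell and the picture viewer there is one more tool, called after "Emit:" as name([rows], argument=value, ...), one row to a line, values as JSON. send_rows: Moves the arm, as the interface text tells. Its arguments: {"type":"object","properties":{"series":{"type":"array"}},"required":["series"]}

```bash
mkdir -p pics; ls
cat > h.py <<'E'
import numpy as np, cv2, pickle
from scipy.spatial.transform import Rotation as R
from rig import bot
def att(a):
    a=np.array(a,float)
    if a.shape==(3,3): return a
    return R.from_rotvec(a).as_matrix() if a.size==3 else R.from_quat(a).as_matrix()
def grab(n):
    o=bot.get_obs(); im=bot.get_image(n)
    if 'eye' in im: im['C']=np.array(im['eye']); im['A']=att(im['attitude'])
    else:
        T=np.eye(4); T[:3,:3]=att(o['eef_rot']); T[:3,3]=o['eef_pos']; T=T@np.array(im['tool_from_camera'])
        im['C']=T[:3,3]; im['A']=T[:3,:3]
    return im
def ray(im,u,v):
    K=np.array([[im['fx'],0,im['cx']],[0,im['fy'],im['cy']],[0,0,1]])
    p=cv2.undistortPoints(np.array([[[u,v]]],float),K,np.array([im['k1'],0,0,0,0.]))[0,0]
    d=im['A']@np.array([p[0],-p[1],-1]); return d/np.linalg.norm(d)
def onplane(im,u,v,z):
    d=ray(im,u,v); return im['C']+d*(z-im['C'][2])/d[2]
def proj(im,P):
    c=im['A'].T@(np.array(P)-im['C']); x,y=c[0]/-c[2],-c[1]/-c[2]; s=1+im['k1']*(x*x+y*y)
    return np.array([im['fx']*x*s+im['cx'],im['fy']*y*s+im['cy']])
def save(im,f): cv2.imwrite('pics/'+f,im['frame'][:,:,::-1])
E
python3 - <<'E'
from h import *
for n in('scene','top'):
    im=grab(n); save(im,n+'0.png'); pickle.dump(im,open(n+'0.pkl','wb')); print(n,im['C'],im['attitude'],im['fx'],im['k1'],im['A'][:,2])
o=bot.get_obs(); print(o)
E
```

```text
pics
scene [ 0.11246782 -1.0851534   1.25332235] [ 0.71886888 -0.1656882  -0.46118284] 545.9701433023004 0.002888284943053729 [-0.30113261 -0.59569636  0.74462406]
top [ 0.4635299  -0.1511522   1.20656412] [ 0.07401274 -0.09061798 -1.57940888] 434.92556005589626 -0.06346075583703767 [-0.10442139  0.01107078  0.99447152]
{'clock': 0.1, 'joints': array([-1.30276120e+00,  4.86748717e-02,  9.77447359e-02,  1.62199727e+00,
       -2.24397121e-05,  1.44303713e+00]), 'dq': array([0.00154422, 0.00014381, 0.00221329, 0.00123013, 0.00097528,
       0.00098726]), 'joint_efforts': array([ 2.76788167e-03, -3.39850724e+01,  3.20935571e+01,  1.58013421e-02,
       -1.03829693e-04, -8.10768967e-06]), 'eef_pos': array([ 0.20226276, -0.4838733 ,  0.23023026]), 'eef_rot': array([-3.07819279e+00, -6.17244547e-01,  2.69572627e-04]), 'ft_force': array([ 0.00400483, -0.08045624, -0.10154687]), 'ft_torque': array([-0.04893815,  0.01506669, -0.02528286]), 'finger_force': 0.0, 'finger_gap': 1.0007858034931443}
```

View pics/top0.png

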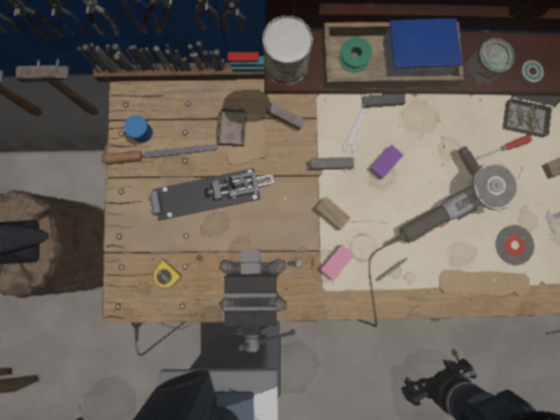

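View pics/scene0.png

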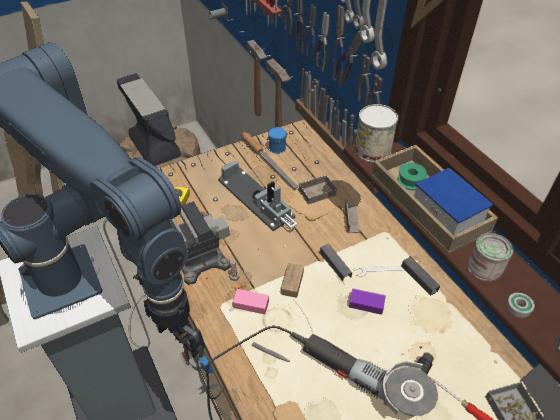

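Block candidates in the top view: wood-brown (333,213), pink (337,262) and purple (387,161). The plain wood one at (333,213) fits the description; pink and purple are excluded look-alikes. The clamp is at (165–275, 170–215) with its stop at left. Next is an enlarged crop.

Run:
```python
from h import *
im=pickle.load(open('top0.pkl','rb'))
c=im['frame'][140:240,140:360][:,:,::-1]
cv2.imwrite('pics/crop0.png',cv2.resize(c,None,fx=3.6,fy=3.6,interpolation=cv2.INTER_CUBIC))
hsv=cv2.cvtColor(im['frame'],cv2.COLOR_RGB2HSV); print(hsv[213,333],hsv[235,333],hsv[195,180],hsv[190,295])
for uv in((333,213),(150,200),(258,190)): print(onplane(im,*uv,0.032 if uv[0]==333 else .01))
```

```text
[ 16  65 130] [ 20  35 187] [150   7  74] [ 16  66 150]
[ 0.57297801 -0.31537441  0.032     ]
[0.6162303  0.18925711 0.01      ]
[ 0.64125094 -0.11123256  0.01      ]
```

View pics/crop0.png

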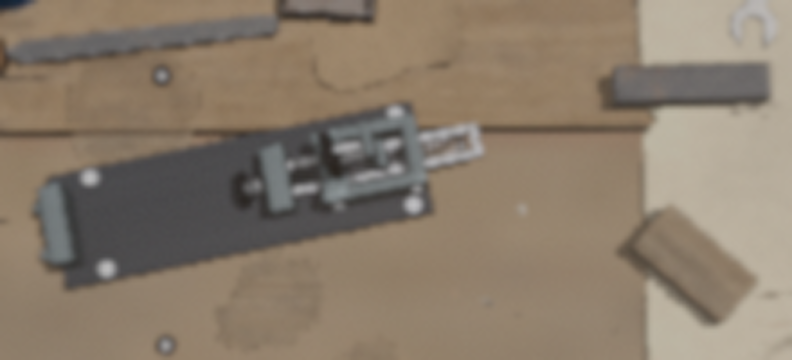

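The crop shows the wood block with top corners at crop (672,208), (757,280), (716,324) and (634,246). It is plain beech, so it is the right one. The bed corners are about (408,103), (432,212) and (68,289), with the stop at left (57,223).

```bash
cat >> h.py <<'E'
def plan(pos,yd,o=None):
    "row from present pose to tool-down pose at pos with closing line along yd (world xy)"
    o=o or bot.get_obs(); Rc=att(o['eef_rot']); best=None
    for s in(1,-1):
        y=s*np.array([yd[0],yd[1],0.]); y/=np.linalg.norm(y); z=np.array([0,0,-1.]); Rt=np.column_stack([np.cross(y,z),y,z])
        rv=R.from_matrix(Rc.T@Rt).as_rotvec()
        print('shift',np.round(Rc.T@(np.array(pos)-o['eef_pos']),4),'turn',np.round(np.degrees(rv)/8,3),'j6',round(o['joints'][5],2))
E
python3 - <<'E'
from h import *
im=pickle.load(open('top0.pkl','rb'))
cr=lambda u,v,z: onplane(im,140+(u+.5)/3.6-.5,140+(v+.5)/3.6-.5,z)
B=np.array([cr(*p,.032) for p in((672,208),(757,280),(716,324),(634,246))])
print(B.mean(0),[np.linalg.norm(B[i]-B[(i+1)%4]).round(4) for i in range(4)])
ax=B[1]-B[0]+B[2]-B[3]; ax/=np.linalg.norm(ax); print('long',ax)
C=[cr(*p,.01) for p in((408,103),(432,212),(68,289))]
print(C, np.linalg.norm(C[0]-C[1]),np.linalg.norm(C[2]-C[1]))
x=C[2]-C[1]; x/=np.linalg.norm(x); y=np.array([-x[1],x[0],0]); 
O=C[1]+.170*x+.045*y; print('clampx',x,'y',y,'O',O, 'stop',O+.1*x)
b=B.mean(0); o=bot.get_obs(); print(att(o['eef_rot']).round(3))
plan([b[0],b[1],.2],[-ax[1],ax[0]],o)
im=bot.get_image('wrist'); print(np.array(im['tool_from_camera']).round(3),im['fx'],im['k1'])
E
```

```text
[ 0.57276081 -0.31433045  0.032     ] [np.float64(0.084), np.float64(0.0458), np.float64(0.0851), np.float64(0.0411)]
long [-0.68048817 -0.73275906  0.        ]
[array([ 0.70278748, -0.09753634,  0.01      ]), array([ 0.61732491, -0.11563453,  0.01      ]), array([0.56049709, 0.16439657, 0.01      ])] 0.08735786375057525 0.28573907231892076
clampx [-0.19888012  0.98002383  0.        ] y [-0.98002383 -0.19888012  0.        ] O [0.53941421 0.04201992 0.01      ] stop [0.5195262 0.1400223 0.01     ]
[[ 0.923  0.386 -0.001]
 [ 0.386 -0.923  0.002]
 [ 0.    -0.002 -1.   ]]
shift [ 0.4072 -0.0135  0.0304] turn [-0.015 -0.005 -3.055] j6 1.44
shift [ 0.4072 -0.0135  0.0304] turn [-7.0000e-03  2.0000e-02  1.9445e+01] j6 1.44
[[ 0.     0.948  0.319  0.081]
 [ 1.     0.    -0.001 -0.   ]
 [-0.001  0.319 -0.948 -0.142]
 [ 0.     0.     0.     1.   ]] 354.661423215494 -0.08127470841030615
```

Emit:
send_rows([
  [0.06,-0.002,0.004,0,0,-0.5,100],
  [0.12,-0.004,0.008,0,0,-1.0,100],
  [0.18,-0.006,0.013,0,0,-1.5,100],
  [0.24,-0.008,0.018,0,0,-2.0,100],
  [0.3,-0.01,0.022,0,0,-2.5,100],
  [0.36,-0.012,0.026,0,0,-3.0,100],
  [0.407,-0.0135,0.03,0,0,-3.055,100],
  [0.407,-0.0135,0.03,0,0,-3.055,100],
  [0.407,-0.0135,0.03,0,0,-3.055,100],
])

```text
clock: 1.27
eef_pos: [0.5722, -0.3151, 0.2007]
eef_rot: [-2.879, -1.256, 0.002]
ft_force: [-0.4, -0.3, -0.2]
finger_gap: 0.999
finger_force: 0.0
```

Run:
```python
from h import *
im=grab('wrist'); save(im,'w1.png'); pickle.dump(im,open('w1.pkl','wb'))
o=bot.get_obs(); print(o['eef_pos'],o['clock'],o['joints'])
g=onplane
hsv=cv2.cvtColor(im['frame'],cv2.COLOR_RGB2HSV)
u,v=proj(im,[.5728,-.3143,.032]); print(u,v,hsv[int(v),int(u)])
s=hsv[int(v)-4:int(v)+5,int(u)-4:int(u)+5].reshape(-1,3); print(s.mean(0),s.std(0))
```

```text
[ 0.57184253 -0.31556722  0.20127681] 1.325 [-6.06575460e-01  3.90466902e-01  4.39166910e-01  1.62014150e+00
 -5.98372972e-04  1.71357402e+00]
282.6483123492918 182.05060798507293 [ 17  88 110]
[ 17.07407407  88.4691358  110.67901235] [0.37770515 1.50789216 3.70793996]
```

View pics/w1.png

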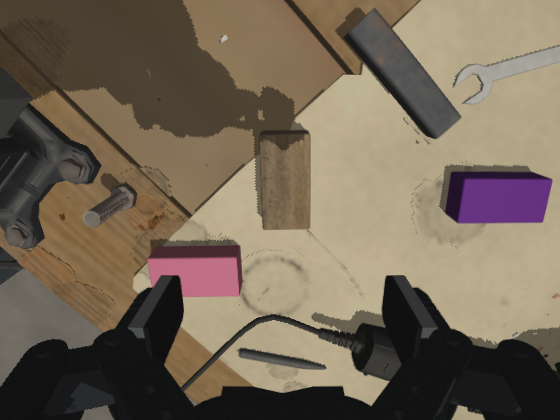

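The wood block is centred, with top-face corners at about (262,133), (309,133), (310,229) and (263,229). The pink look-alike at (195,270) clears the fingers.

Run:
```python
from h import *
im=pickle.load(open('w1.pkl','rb'))
hsv=cv2.cvtColor(im['frame'],cv2.COLOR_RGB2HSV)
print(hsv[180,252:272].tolist()); print(hsv[180,304:316].tolist())
print(hsv[124:140,285].tolist());print(hsv[223:235,285].tolist())
P=lambda u,v:onplane(im,u,v,.032)
B=np.array([P(262,132),P(309,132),P(310,229),P(263,229)])
b=B.mean(0); print(b,[np.linalg.norm(B[i]-B[(i+1)%4]).round(4) for i in range(4)])
ax=B[3]-B[0]+B[2]-B[1]; ax/=np.linalg.norm(ax)
plan([b[0],b[1],.016-.0],[-ax[1],ax[0]])
```

```text
[[20, 62, 189], [20, 62, 189], [20, 61, 180], [20, 62, 128], [21, 59, 104], [21, 58, 105], [21, 58, 105], [22, 58, 102], [20, 64, 95], [16, 82, 96], [16, 83, 102], [17, 91, 106], [16, 92, 103], [17, 89, 103], [18, 87, 114], [18, 84, 122], [18, 86, 125], [17, 84, 130], [18, 83, 126], [18, 82, 122]]
[[17, 95, 124], [17, 97, 126], [18, 92, 127], [18, 89, 132], [18, 91, 134], [18, 84, 127], [21, 65, 142], [21, 62, 186], [21, 61, 187], [21, 62, 186], [21, 62, 186], [21, 61, 187]]
[[17, 92, 78], [17, 93, 77], [17, 92, 78], [17, 92, 78], [18, 88, 78], [17, 92, 75], [17, 85, 54], [17, 76, 47], [15, 78, 46], [16, 85, 45], [17, 84, 61], [17, 88, 67], [18, 90, 68], [18, 89, 66], [18, 90, 68], [16, 96, 69]]
[[17, 93, 126], [17, 95, 123], [17, 97, 126], [17, 96, 130], [17, 95, 134], [17, 95, 134], [18, 71, 147], [21, 61, 188], [21, 61, 188], [21, 61, 189], [21, 62, 189], [21, 61, 189]]
[ 0.57471215 -0.31672462  0.032     ] [np.float64(0.0406), np.float64(0.0904), np.float64(0.0443), np.float64(0.0903)]
shift [0.0012 0.003  0.1853] turn [-0.004  0.005 -0.104] j6 1.71
shift [0.0012 0.003  0.1853] turn [8.0000e-03 6.0000e-03 2.2396e+01] j6 1.71
```

Emit:
send_rows([
  [0.001,0.003,0.06,0,0,-0.1,90],
  [0.001,0.003,0.12,0,0,-0.1,90],
  [0.001,0.003,0.165,0,0,-0.1,90],
  [0.001,0.003,0.192,0,0,-0.1,90],
  [0.001,0.003,0.192,0,0,-0.1,90],
  [0.001,0.003,0.192,0,0,-0.1,30],
  [0.001,0.003,0.192,0,0,-0.1,30],
  [0.001,0.003,0.192,0,0,-0.1,30],
  [0.001,0.003,0.192,0,0,-0.1,30],
  [0.001,0.003,0.192,0,0,-0.1,30],
])

```text
clock: 2.58
eef_pos: [0.5773, -0.3178, 0.0128]
eef_rot: [2.867, 1.273, 0.004]
ft_force: [-0.5, -0.9, 6.7]
finger_gap: 0.512
finger_force: 64.9
```

Run:
```python
from h import *
print(bot.get_obs()['joints'].round(3))
plan([.6186,.104,.2],[-.98,-.199])
```

```text
[-6.050e-01  4.440e-01  1.320e-01  1.254e+00 -1.000e-03  1.701e+00]
shift [ 0.3407 -0.2511 -0.1886] turn [ 0.021 -0.043 15.803] j6 1.7
shift [ 0.3407 -0.2511 -0.1886] turn [ 0.036  0.018 -6.697] j6 1.7
```

Emit:
send_rows([
  [0,0,-0.06,0,0,0,30],
  [0,0,-0.12,0,0,0,30],
  [0,0,-0.188,0,0,0,30],
  [0.05,-0.04,-0.188,0,0,-1.0,30],
  [0.1,-0.075,-0.188,0,0,-2.0,30],
  [0.15,-0.11,-0.188,0,0,-3.0,30],
  [0.2,-0.147,-0.188,0,0,-4.0,30],
  [0.25,-0.184,-0.188,0,0,-5.0,30],
  [0.3,-0.22,-0.188,0,0,-6.0,30],
  [0.34,-0.251,-0.188,0,0,-6.7,30],
])

```text
clock: 3.82
eef_pos: [0.6171, 0.1069, 0.1973]
eef_rot: [1.981, 2.438, 0.001]
ft_force: [0.3, -0.3, -2.5]
finger_gap: 0.514
finger_force: 63.9
```

Emit:
send_rows([
  [0,0,0,0,0,0,30],
  [0,0,0,0,0,0,30],
  [0,0,0,0,0,0,30],
])

```text
clock: 4.2
eef_pos: [0.6172, 0.1029, 0.1973]
eef_rot: [1.99, 2.431, -0.001]
ft_force: [-0.6, -0.5, -2.7]
finger_gap: 0.511
finger_force: 63.9
```

Run:
```python
from h import *
im=grab('wrist'); save(im,'w2.png'); pickle.dump(im,open('w2.pkl','wb'))
o=bot.get_obs(); print(o['eef_pos'],o['clock'],o['joints'],att(o['eef_rot']).round(3),im['C'])
```

```text
[0.61726157 0.10278719 0.19732768] 4.25 [ 5.80185398e-02  3.11088781e-01  3.30876067e-01  1.59064839e+00
 -2.48307140e-04  1.42997801e+00] [[-0.198  0.98  -0.   ]
 [ 0.98   0.198 -0.   ]
 [-0.    -0.    -1.   ]] [0.60049553 0.18321683 0.33876839]
```

View pics/w2.png

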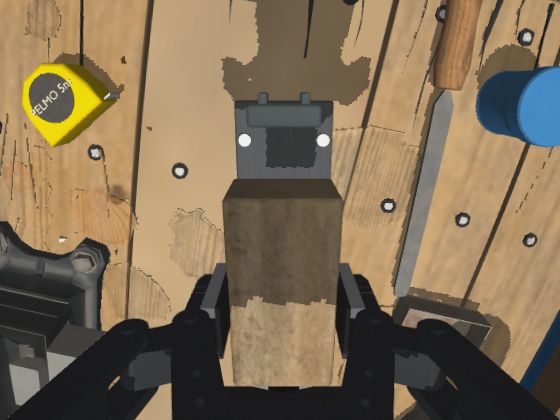

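The bed's stop end has corners (235,102) and (333,101), and the sides run to (236,178) and (333,178). The stop's top inner edge is at v≈126. The block is held straight.

Run:
```python
from h import *
im=pickle.load(open('w2.pkl','rb'))
hsv=cv2.cvtColor(im['frame'],cv2.COLOR_RGB2HSV)
v=hsv[:,:,2].astype(int)
for r in (150,165): print(r,v[r,228:242],v[r,326:340])
print(v[94:132,285]); print(v[115,240:252],v[115,318:330]); print(v[172:204,285])
P=lambda u,v,z:onplane(im,u,v,z)
L1,L2=P(235.5,110,.01),P(236.5,170,.01); R1,R2=P(333,110,.01),P(333,170,.01)
x=(L1-L2)+(R1-R2); x/=np.linalg.norm(x); y=np.array([-x[1],x[0],0]); print('x',x,'width',(L1-R1)@y)
mid=(L1+L2+R1+R2)/4; e=P(285,101.5,.01)
s=P(285,126,.052); f=P(285,102,.01)
ex=(s-mid)@x; print('O from stop',mid+x*(ex-.1),'O from end',mid+x*((f-mid)@x-.12))
print('prev axis/ O .6276 .0599')
T=np.array([.6173,.1028,0]); a=P(222,199,0.21);
for z in (.19,.2,.21): print(z,np.linalg.norm(P(223,199,z)-P(342,199,z)))
```

```text
150 [193 192 192 193 192 192 192 187  74  88  95  97  95  95] [ 97  96  96  96  91 113 158 174 181 188 187 180 171 166]
165 [196 196 196 197 197 196 197 193 148  85  94  96  98  94] [ 96  96  97  94  96 151 192 192 182 179 191 196 194 190]
[114 115 114 114 115 110  85  48  52  56  60  71  83  87  93  94  94  94
  93  93  93  92  90  91  91  91  90  90  89  89  86  80  75  59  56  55
  57  55]
[96 95 96 96 95 95 83 74 81 88 91 91] [93 86 80 66 57 58 58 58 58 59 58 69]
[95 96 95 95 96 95 84 58 62 66 66 62 66 65 65 66 66 62 60 65 62 62 60 64
 64 61 73 84 89 91 93 94]
x [-0.20780771  0.9781697   0.        ] width 0.08791869449601049
O from stop [0.62860116 0.05784302 0.01      ] O from end [0.62920871 0.05498322 0.01      ]
prev axis/ O .6276 .0599
0.19 0.052386039085458386
0.2 0.04886472383132143
0.21 0.04534340857718446
```

Run:
```python
from h import *
im=pickle.load(open('w2.pkl','rb'))
T=np.array([.6173,.1028,0]); X=np.array([-.198,.98,0]); Y=np.array([.98,.198,0])
for u,v,z in((285,178.5,.1845),(285,198.5,.2165),(285,178.5,.178),(285,198.5,.21)):
    print((onplane(im,u,v,z)-T)@X)
for u in (223.,342): print((onplane(im,u,199,.2165)-T)@Y)
O=np.array([.6284,.0572,0]); x=np.array([-.205,.979,0]); 
for off in (0,.003):
    t=O+x*.044-x*off; print(t); plan([t[0],t[1],.0228],[x[1],-x[0]])
```

```text
0.04371805053211435
0.04427126327723104
0.04209934422284451
0.04225831999310821
-0.022056389745559762
0.020989638173065123
[0.61938  0.100276 0.      ]
shift [-0.0028  0.0016  0.1745] turn [-0.001  0.002 -0.054] j6 1.43
shift [-0.0028  0.0016  0.1745] turn [3.0000e-03 1.0000e-03 2.2446e+01] j6 1.43
[0.619995 0.097339 0.      ]
shift [-0.0058  0.0016  0.1745] turn [-0.001  0.002 -0.054] j6 1.43
shift [-0.0058  0.0016  0.1745] turn [3.0000e-03 1.0000e-03 2.2446e+01] j6 1.43
```

Emit:
send_rows([
  [-0.002,0.0015,0.05,0,0,-0.05,30],
  [-0.002,0.0015,0.1,0,0,-0.05,30],
  [-0.002,0.0015,0.14,0,0,-0.05,30],
  [-0.002,0.0015,0.16,0,0,-0.05,30],
  [-0.002,0.0015,0.168,0,0,-0.05,30],
  [-0.002,0.0015,0.172,0,0,-0.05,30],
  [-0.002,0.0015,0.172,0,0,-0.05,30],
])

```text
clock: 5.12
eef_pos: [0.62, 0.1023, 0.0265]
eef_rot: [1.979, 2.438, 0.002]
ft_force: [0.0, -0.8, -1.6]
finger_gap: 0.511
finger_force: 63.9
```

Emit:
send_rows([
  [0,0,0.002,0,0,0,30],
  [0,0,0.0035,0,0,0,30],
  [0,0,0.0035,0,0,0,30],
])

```text
clock: 5.5
eef_pos: [0.6198, 0.1026, 0.0228]
eef_rot: [1.978, 2.439, 0.002]
ft_force: [-0.7, -0.6, 1.9]
finger_gap: 0.515
finger_force: 64.1
```

Contact with the bed at z 0.0228, as predicted. Release and rise.

Emit:
send_rows([
  [0,0,0,0,0,0,60],
  [0,0,0,0,0,0,90],
  [0,0,0,0,0,0,90],
  [0,0,-0.04,0,0,0,90],
  [0,0,-0.1,0,0,0,90],
  [0,0,-0.16,0,0,0,90],
  [0,0,-0.18,0,0,0,90],
])

```text
clock: 6.38
eef_pos: [0.6213, 0.1027, 0.208]
eef_rot: [1.974, 2.435, 0.01]
ft_force: [0.2, -0.1, -0.5]
finger_gap: 0.905
finger_force: 0.0
```

Run:
```python
from h import *
im=grab('top'); pickle.dump(im,open('top1.pkl','wb'))
sc=grab('scene'); pickle.dump(sc,open('scene1.pkl','wb'))
w=grab('wrist'); pickle.dump(w,open('w3.pkl','wb'))
a=cv2.resize(sc['frame'][130:250,190:330],None,fx=2.85,fy=2.85,interpolation=cv2.INTER_CUBIC)
b=w['frame']
c=np.zeros((600,800,3),np.uint8); c[:342,:399]=a[:342,:399]; b2=cv2.resize(b,(400,300)); c[:300,400:]=b2
t=cv2.resize(im['frame'][160:230,140:280],None,fx=3.5,fy=3.5,interpolation=cv2.INTER_CUBIC); c[345:345+245,:490]=t
cv2.imwrite('pics/m3.png',c[:,:,::-1]); print(bot.get_obs()['eef_pos'])
```

```text
[0.62009662 0.10261489 0.20350424]
```

View pics/m3.png

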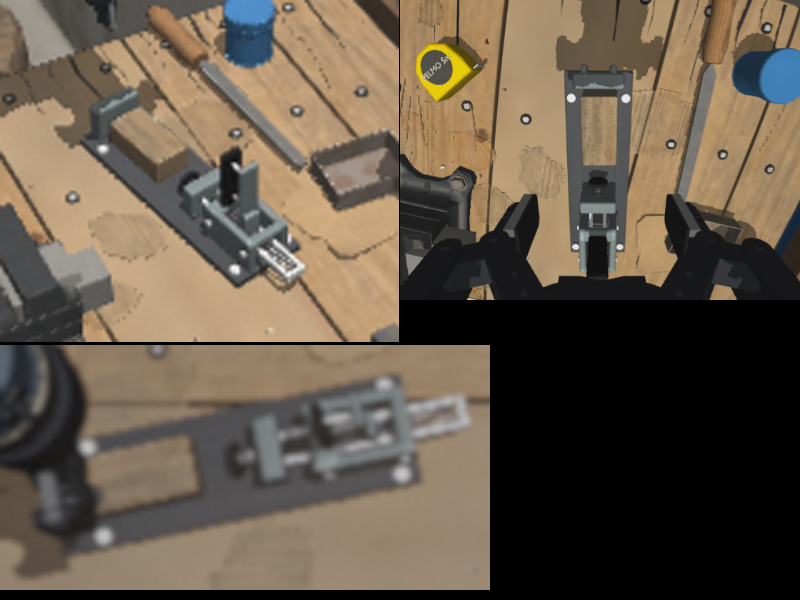

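The block lies flat and centred on the bed (wrist panel (600,130)). The jaw pad is at panel (598,175), the black handle at (231,150) in the scene panel, and the grey trigger at (247,163).

```bash
cat >> h.py <<'E'
O=np.array([.6284,.0572,0]); cx=np.array([-.205,.979,0]); cy=np.array([-.979,-.205,0])
def cl(p): p=np.array(p)-O; return np.round([p@cx,p@cy,p[2]],4)
E
python3 - <<'E'
from h import *
s=pickle.load(open('scene1.pkl','rb')); w=pickle.load(open('w3.pkl','rb'))
for u,v in((231,150),(224,150),(241,153),(247,163),(238,163),(257,165)): print('sc',cl(onplane(s,190+u/2.85,130+v/2.85,.128)))
v=cv2.cvtColor(w['frame'],cv2.COLOR_RGB2HSV)[:,:,2].astype(int)
print('col277',[(r,v[r,277]) for r in range(110,345)][::2])
print('row340',v[340,250:310])
for r in (134,232): print('blk',cl(onplane(w,280,r,.042)))
for z in (.128,): 
  for r in (322,328,334): print(r,cl(onplane(w,277,r,z)))
cv2.imwrite('pics/w3c.png',cv2.resize(w['frame'][220:400,200:360],None,fx=3.3,fy=3.3,interpolation=cv2.INTER_CUBIC)[:,:,::-1])
E
```

```text
sc [-0.1058  0.0027  0.128 ]
sc [-0.1011  0.0083  0.128 ]
sc [-0.1159 -0.0024  0.128 ]
sc [-0.1312  0.0023  0.128 ]
sc [-0.1253  0.0094  0.128 ]
sc [-0.1401 -0.0037  0.128 ]
col277 [(110, np.int64(86)), (112, np.int64(85)), (114, np.int64(83)), (116, np.int64(83)), (118, np.int64(122)), (120, np.int64(151)), (122, np.int64(142)), (124, np.int64(96)), (126, np.int64(51)), (128, np.int64(52)), (130, np.int64(51)), (132, np.int64(59)), (134, np.int64(56)), (136, np.int64(141)), (138, np.int64(165)), (140, np.int64(165)), (142, np.int64(160)), (144, np.int64(155)), (146, np.int64(149)), (148, np.int64(148)), (150, np.int64(144)), (152, np.int64(145)), (154, np.int64(150)), (156, np.int64(158)), (158, np.int64(148)), (160, np.int64(147)), (162, np.int64(148)), (164, np.int64(153)), (166, np.int64(149)), (168, np.int64(142)), (170, np.int64(144)), (172, np.int64(152)), (174, np.int64(154)), (176, np.int64(150)), (178, np.int64(144)), (180, np.int64(140)), (182, np.int64(143)), (184, np.int64(145)), (186, np.int64(140)), (188, np.int64(142)), (190, np.int64(142)), (192, np.int64(145)), (194
[... 1320 characters left out ...]
8)), (318, np.int64(72)), (320, np.int64(55)), (322, np.int64(67)), (324, np.int64(78)), (326, np.int64(81)), (328, np.int64(80)), (330, np.int64(35)), (332, np.int64(18)), (334, np.int64(19)), (336, np.int64(18)), (338, np.int64(19)), (340, np.int64(17)), (342, np.int64(17)), (344, np.int64(18))]
row340 [ 77 116 130 139 141 142 142 137 120  96  51  49  48  32  19  19  18  19
  17  19  18  20  17  19  20  19  16  17  19  19  17  18  17  17  18  18
  19  18  18  26  42  49  49  74 111 127 137 140 140 141 137 124  97  63
  65  70  70  71  70  66]
blk [ 0.0908 -0.001   0.042 ]
blk [ 0.0005 -0.0009  0.042 ]
322 [-0.036   0.0015  0.128 ]
328 [-0.0414  0.0015  0.128 ]
334 [-0.0469  0.0015  0.128 ]
```

View pics/w3c.png

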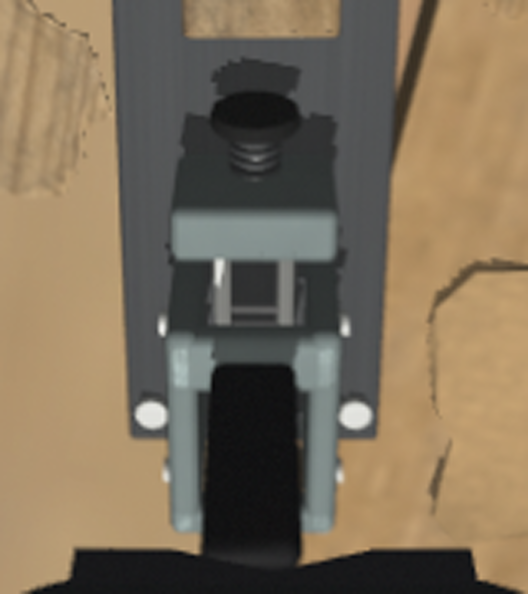

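Run:
```python
from h import *
w=pickle.load(open('w3.pkl','rb'))
print('handle foot',cl(onplane(w,277,330,.055)),cl(onplane(w,277,330,.05)),'top',cl(onplane(w,276,388,.128)),cl(onplane(w,276,383,.128)))
print('pad top',cl(onplane(w,277,248,.04)),'jaw front/back top',cl(onplane(w,277,284,.05)),cl(onplane(w,277,298,.05)))
print('handle sides',[cl(onplane(w,u,376,.12))[1] for u in (262,291)], 'bed mid y',[cl(onplane(w,u,250,.01)) for u in (200+117/3.3,200+391/3.3)])
P=O+cx*(-.118); plan([P[0],P[1],.2],[cx[0],cx[1]])
```

```text
handle foot [-0.1001  0.0021  0.055 ] [-0.104   0.0022  0.05  ] top [-0.1011  0.0025  0.128 ] [-0.0957  0.0025  0.128 ]
pad top [-0.0169  0.0019  0.04  ] jaw front/back top [-0.0503  0.002   0.05  ] [-0.066  0.002  0.05 ]
handle sides [np.float64(0.0141), np.float64(-0.0098)] bed mid y [array([-0.0333,  0.0458,  0.01  ]), array([-0.0335, -0.0414,  0.01  ])]
shift [-0.1642 -0.0014  0.0036] turn [  0.017   0.023 -11.239] j6 1.42
shift [-0.1642 -0.0014  0.0036] turn [ 0.023 -0.017 11.261] j6 1.42
```

Emit:
send_rows([
  [-0.02,0,0.003,0,0,-1.2,100],
  [-0.05,0,0.003,0,0,-2.4,100],
  [-0.08,-0.001,0.003,0,0,-3.6,100],
  [-0.11,-0.001,0.003,0,0,-4.8,100],
  [-0.14,-0.001,0.003,0,0,-6.0,100],
  [-0.166,-0.003,0.003,0,0,-7.2,100],
  [-0.166,-0.003,0.003,0,0,-8.4,100],
  [-0.166,-0.003,0.003,0,0,-9.6,100],
  [-0.166,-0.003,0.003,0,0,-10.8,100],
  [-0.166,-0.003,0.003,0,0,-11.24,100],
])

```text
clock: 7.78
eef_pos: [0.649, -0.0603, 0.1953]
eef_rot: [0.327, -3.119, -0.003]
ft_force: [0.5, 0.4, 1.1]
finger_gap: 1.002
finger_force: 0.0
```

Emit:
send_rows([
  [0,0,0,0,0,0,100],
  [0,0,0,0,0,0,100],
])

```text
clock: 8.02
eef_pos: [0.6497, -0.0603, 0.197]
eef_rot: [0.322, -3.122, -0.001]
ft_force: [-0.6, -0.1, 0.8]
finger_gap: 1.002
finger_force: 0.0
```

```bash
sed -i 's/^O=.*; cx/O=np.array([.6264,.0568,0]); cx/' h.py
python3 - <<'E'
from h import *
o=bot.get_obs(); w=grab('wrist'); save(w,'w4.png'); pickle.dump(w,open('w4.pkl','wb'))
print(o['eef_pos'],cl(o['eef_pos']),o['joints'],att(o['eef_rot']).round(3))
print('exp handle top front',proj(w,O+cx*-.101+[0,0,.128]),'trig outer',proj(w,O+cx*-.139+[0,0,.128]))
E
```

```text
[ 0.64967862 -0.06034083  0.19703892] [-0.1195  0.0012  0.197 ] [-1.95320441e-01  3.90159823e-01  4.30330955e-01  1.61384011e+00
 -1.03709276e-05 -4.01018355e-01] [[-0.979 -0.204 -0.003]
 [-0.204  0.979  0.001]
 [ 0.003  0.001 -1.   ]]
exp handle top front [311.21891017 227.09872932] trig outer [251.71100787 227.13451884]
```

View pics/w4.png

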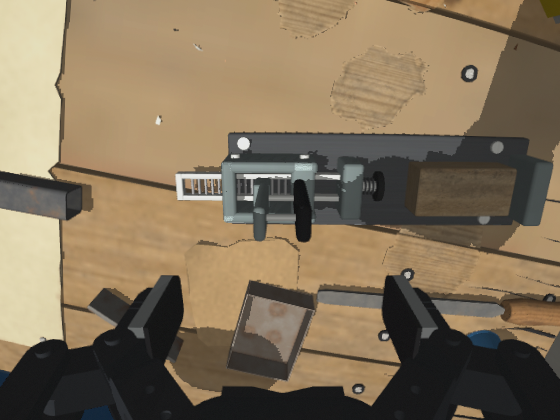

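The handle's top right edge is at u≈311 and the trigger's left edge at u≈252, matching the predicted 311 and 252. Descending over them.

Emit:
send_rows([
  [0,-0.0005,0.04,0,0,0,100],
  [0,-0.0005,0.08,0,0,0,100],
  [0,-0.0005,0.11,0,0,0,90],
  [0,-0.0005,0.119,0,0,0,70],
  [0,-0.0005,0.119,0,0,0,55],
  [0,-0.0005,0.119,0,0,0,48],
  [0,-0.0005,0.119,0,0,0,48],
])

```text
clock: 8.95
eef_pos: [0.6518, -0.0612, 0.0819]
eef_rot: [-0.324, 3.121, -0.002]
ft_force: [0.0, 0.4, -0.5]
finger_gap: 0.478
finger_force: 0.0
```

Emit:
send_rows([
  [0,0.0005,0,0,0,0,46],
  [0,0.0012,0,0,0,0,44],
  [0,0.002,0,0,0,0,42],
  [0,0.003,0,0,0,0,40],
  [0,0.003,0,0,0,0,40],
])

```text
clock: 9.57
eef_pos: [0.6507, -0.0583, 0.0814]
eef_rot: [-0.324, 3.122, -0.002]
ft_force: [-0.1, 0.9, 6.7]
finger_gap: 0.401
finger_force: 5.2
```

Emit:
send_rows([
  [0,0.0008,0,0,0,0,38],
  [0,0.0017,0,0,0,0,36],
  [0,0.0025,0,0,0,0,34],
  [0,0.0034,0,0,0,0,32],
  [0,0.0042,0,0,0,0,30],
  [0,0.0051,0,0,0,0,28],
  [0,0.006,0,0,0,0,26],
  [0,0.0066,0,0,0,0,24.5],
  [0,0.0068,0,0,0,0,24],
  [0,0.0068,0,0,0,0,24],
])

```text
clock: 10.82
eef_pos: [0.6494, -0.0517, 0.0824]
eef_rot: [-0.323, 3.122, -0.002]
ft_force: [-1.7, 0.8, 8.5]
finger_gap: 0.243
finger_force: 12.5
```

Run:
```python
from h import *
o=bot.get_obs(); w=grab('wrist'); s=grab('scene'); pickle.dump((w,s),open('p1.pkl','wb'))
w0=pickle.load(open('w4.pkl','rb'))
for n,z,x in(('jaw top front',.05,-.0505),('pad',.026,-.017),('blk rear',.042,.0005),('stop',.052,.1)): print(n,proj(w,O+cx*x+[0,0,z]),proj(s,O+cx*x+[0,0,z]))
c=np.zeros((600,800,3),np.uint8); c[:420,:560]=w['frame']
c[420:,:800][:180,:240]=cv2.resize(s['frame'][160:220,220:300],(240,180),interpolation=cv2.INTER_CUBIC)
cv2.imwrite('pics/p1.png',c[:,:,::-1])
```

```text
jaw top front [393.78763551 249.02842896] [260.13817519 191.12236912]
pad [436.10989739 231.82791453] [253.72910757 190.77382591]
blk rear [476.53795445 242.38636697] [250.17190927 184.21890708]
stop [638.25065578 246.87406578] [231.29131849 165.68223697]
```

View pics/p1.png

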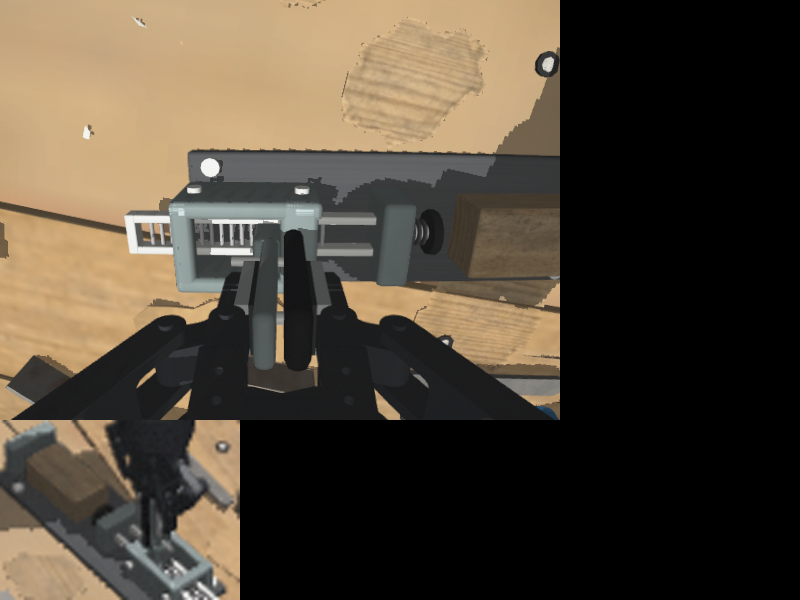

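The jaw moved on: its top front edge is at (414,245), the pad face at about (443,232) and the block's rear top edge at (475,243). The handle and trigger sit between the pads.

Run:
```python
from h import *
w,s=pickle.load(open('p1.pkl','rb'))
v=cv2.cvtColor(w['frame'],cv2.COLOR_RGB2HSV)[:,:,2].astype(int)
for r in (230,245): print(r,v[r,370:482].tolist())
for u in (414,416): print('jaw',cl(onplane(w,u,245,.05)))
for u in (441,444): print('pad',cl(onplane(w,u,232,.026)))
for u in (473,476): print('blk',cl(onplane(w,u,243,.042)))
w0=pickle.load(open('w4.pkl','rb')); v0=cv2.cvtColor(w0['frame'],cv2.COLOR_RGB2HSV)[:,:,2].astype(int)
print([ (u,v0[200,u]) for u in range(335,415,1)])
```

```text
230 [56, 57, 56, 58, 58, 58, 57, 56, 56, 56, 57, 59, 67, 76, 83, 86, 89, 93, 96, 96, 96, 96, 96, 96, 94, 95, 95, 95, 95, 95, 94, 93, 93, 94, 93, 93, 93, 93, 92, 93, 92, 89, 85, 79, 60, 55, 136, 82, 39, 49, 55, 67, 137, 60, 39, 51, 55, 97, 119, 33, 23, 23, 22, 23, 23, 30, 31, 32, 32, 33, 32, 32, 32, 33, 49, 57, 56, 57, 57, 57, 57, 63, 64, 60, 62, 64, 64, 62, 61, 62, 64, 63, 63, 64, 65, 66, 64, 63, 64, 64, 64, 62, 60, 64, 65, 66, 73, 83, 88, 90, 92, 90]
245 [86, 68, 58, 56, 56, 56, 56, 56, 56, 56, 63, 72, 81, 84, 86, 91, 94, 96, 95, 95, 95, 95, 96, 95, 94, 94, 94, 94, 94, 93, 94, 94, 93, 94, 93, 93, 93, 93, 92, 89, 86, 72, 59, 55, 55, 53, 56, 55, 58, 54, 33, 30, 33, 27, 24, 23, 24, 23, 23, 24, 23, 24, 25, 29, 31, 31, 31, 31, 33, 32, 32, 35, 49, 57, 56, 57, 56, 57, 59, 61, 59, 61, 66, 66, 66, 63, 62, 66, 65, 63, 63, 63, 64, 63, 62, 61, 65, 64, 62, 65, 61, 63, 67, 71, 89, 100, 103, 108, 110, 111, 110, 107]
jaw [-0.0396  0.0023  0.05  ]
jaw [-0.0385  0.0023  0.05  ]
pad [-0.0139 -0.0001  0.026 ]
pad [-0.012  -0.0001  0.026 ]
blk [-0.0016 -0.0004  0.042 ]
blk [ 0.0002 -0.0004  0.042 ]
[(33
[... 980 characters left out ...]
4(38)), (382, np.int64(50)), (383, np.int64(51)), (384, np.int64(51)), (385, np.int64(50)), (386, np.int64(51)), (387, np.int64(51)), (388, np.int64(51)), (389, np.int64(50)), (390, np.int64(50)), (391, np.int64(51)), (392, np.int64(50)), (393, np.int64(51)), (394, np.int64(51)), (395, np.int64(51)), (396, np.int64(51)), (397, np.int64(50)), (398, np.int64(50)), (399, np.int64(51)), (400, np.int64(51)), (401, np.int64(51)), (402, np.int64(51)), (403, np.int64(51)), (404, np.int64(51)), (405, np.int64(52)), (406, np.int64(55)), (407, np.int64(55)), (408, np.int64(56)), (409, np.int64(56)), (410, np.int64(55)), (411, np.int64(54)), (412, np.int64(53)), (413, np.int64(55)), (414, np.int64(55))]
```

Run:
```python
from h import *
w=pickle.load(open('w4.pkl','rb')); print('before jaw',cl(onplane(w,360.5,200,.05)),'pad',cl(onplane(w,381.5,186,.026)),cl(onplane(w,381.5,200,.026)))
s0=pickle.load(open('top0.pkl','rb'))
w,s=pickle.load(open('p1.pkl','rb')); print('now jaw',cl(onplane(w,411.5,245,.05)),'pad',cl(onplane(w,443.5,231,.026)),'blk',cl(onplane(w,474,243,.042)))
```

```text
before jaw [-0.0526 -0.0061  0.05  ] pad [-0.0285 -0.      0.026 ] [-0.0273 -0.0135  0.026 ]
now jaw [-0.041   0.0024  0.05  ] pad [-0.0124  0.0005  0.026 ] blk [-0.001  -0.0004  0.042 ]
```

Emit:
send_rows([
  [0,-0.002,0,0,0,0,28],
  [0,-0.004,0,0,0,0,34],
  [0,-0.006,0,0,0,0,40],
  [0,-0.0085,0,0,0,0,46],
  [0,-0.0095,0,0,0,0,49],
  [0,-0.0095,0,0,0,0,49],
  [0,-0.0095,0,0,0,0,49],
  [0,-0.0095,0,0,0,0,49],
])

```text
clock: 11.92
eef_pos: [0.6503, -0.0605, 0.0796]
eef_rot: [0.324, -3.124, -0.0]
ft_force: [-0.0, -0.5, 0.0]
finger_gap: 0.488
finger_force: 0.0
```

Emit:
send_rows([
  [0,0.001,0,0,0,0,45],
  [0,0.0027,0,0,0,0,41],
  [0,0.0044,0,0,0,0,37],
  [0,0.0056,0,0,0,0,34],
  [0,0.0069,0,0,0,0,31],
  [0,0.0082,0,0,0,0,28],
  [0,0.009,0,0,0,0,26],
  [0,0.0096,0,0,0,0,24],
  [0,0.0096,0,0,0,0,24],
])

```text
clock: 13.05
eef_pos: [0.6487, -0.0518, 0.0811]
eef_rot: [-0.323, 3.124, -0.002]
ft_force: [-2.8, -2.0, 6.4]
finger_gap: 0.246
finger_force: 11.0
```

Run:
```python
from h import *
w=grab('wrist'); pickle.dump(w,open('p2.pkl','wb'))
v=cv2.cvtColor(w['frame'],cv2.COLOR_RGB2HSV)[:,:,2].astype(int)
for r in (230,245): print(r,v[r,400:520].tolist())
```

```text
230 [56, 56, 57, 57, 62, 70, 79, 83, 86, 90, 94, 96, 96, 96, 96, 95, 96, 95, 95, 94, 95, 95, 95, 93, 94, 94, 93, 93, 93, 92, 92, 92, 92, 91, 88, 83, 107, 63, 36, 46, 52, 64, 107, 36, 37, 48, 56, 83, 88, 23, 24, 24, 24, 20, 24, 25, 31, 32, 30, 31, 31, 31, 31, 31, 49, 65, 65, 63, 61, 63, 63, 64, 61, 61, 64, 63, 64, 70, 81, 88, 91, 94, 95, 99, 101, 97, 98, 101, 102, 102, 102, 102, 101, 100, 103, 106, 106, 104, 101, 99, 96, 98, 102, 97, 98, 99, 97, 95, 93, 92, 97, 98, 96, 98, 98, 94, 91, 93, 95, 98]
245 [56, 57, 61, 69, 77, 83, 86, 88, 91, 93, 94, 94, 95, 94, 93, 93, 93, 93, 93, 94, 93, 93, 93, 93, 93, 93, 93, 92, 92, 92, 92, 90, 86, 76, 48, 35, 37, 47, 51, 44, 36, 35, 42, 50, 48, 33, 25, 23, 23, 22, 23, 25, 24, 24, 26, 32, 32, 31, 31, 32, 32, 32, 35, 54, 64, 62, 63, 64, 63, 63, 63, 62, 65, 63, 71, 87, 98, 102, 108, 108, 109, 108, 106, 104, 104, 102, 103, 103, 102, 99, 100, 101, 99, 102, 100, 98, 97, 98, 100, 101, 100, 99, 99, 98, 99, 98, 98, 97, 97, 98, 96, 95, 96, 97, 98, 99, 100, 96, 94, 93]
```

Emit:
send_rows([
  [0,-0.002,0,0,0,0,28],
  [0,-0.004,0,0,0,0,34],
  [0,-0.006,0,0,0,0,40],
  [0,-0.0085,0,0,0,0,46],
  [0,-0.0095,0,0,0,0,49],
  [0,-0.0095,0,0,0,0,49],
  [0,-0.0095,0,0,0,0,49],
  [0,-0.0095,0,0,0,0,49],
])

```text
clock: 14.1
eef_pos: [0.6503, -0.0603, 0.0797]
eef_rot: [0.324, -3.125, -0.001]
ft_force: [0.6, -1.4, -0.5]
finger_gap: 0.491
finger_force: 0.0
```

Emit:
send_rows([
  [0,0.001,0,0,0,0,45],
  [0,0.0027,0,0,0,0,41],
  [0,0.0044,0,0,0,0,37],
  [0,0.0056,0,0,0,0,34],
  [0,0.0065,0,0,0,0,32],
  [0,0.0073,0,0,0,0,30],
  [0,0.0073,0,0,0,0,30],
])

```text
clock: 14.98
eef_pos: [0.6492, -0.0543, 0.0809]
eef_rot: [-0.323, 3.124, -0.003]
ft_force: [-1.4, -3.2, 5.3]
finger_gap: 0.303
finger_force: 10.9
```

Emit:
send_rows([
  [0,0.0008,0,0,0,0,28],
  [0,0.0017,0,0,0,0,26],
  [0,0.0017,0,0,0,0,26],
])

```text
clock: 15.35
eef_pos: [0.6489, -0.0526, 0.0811]
eef_rot: [-0.323, 3.124, -0.003]
ft_force: [-2.1, -3.5, 6.2]
finger_gap: 0.263
finger_force: 10.3
```

Emit:
send_rows([
  [0,0.0006,0,0,0,0,24.5],
  [0,0.0006,0,0,0,0,24],
  [0,0.0006,0,0,0,0,24],
])

```text
clock: 15.72
eef_pos: [0.6487, -0.0518, 0.0811]
eef_rot: [-0.323, 3.124, -0.002]
ft_force: [-2.8, -3.5, 6.3]
finger_gap: 0.244
finger_force: 12.3
```

Run:
```python
from h import *
w=grab('wrist'); pickle.dump(w,open('p3.pkl','wb'))
v=cv2.cvtColor(w['frame'],cv2.COLOR_RGB2HSV)[:,:,2].astype(int)
for r in (230,245): print(r,v[r,420:520].tolist())
```

```text
230 [57, 55, 56, 56, 57, 59, 66, 73, 80, 83, 87, 90, 93, 94, 94, 95, 95, 94, 95, 94, 94, 94, 93, 94, 92, 93, 93, 93, 92, 93, 92, 92, 91, 91, 91, 88, 84, 59, 41, 53, 61, 81, 35, 38, 47, 52, 70, 51, 22, 22, 23, 22, 23, 22, 24, 27, 31, 31, 31, 30, 30, 30, 30, 33, 64, 63, 62, 65, 75, 84, 89, 91, 94, 97, 101, 99, 96, 98, 101, 101, 100, 100, 100, 99, 99, 104, 107, 106, 102, 100, 97, 95, 102, 99, 95, 97, 96, 94, 92, 88]
245 [56, 56, 57, 59, 66, 74, 81, 84, 86, 90, 93, 94, 94, 93, 93, 93, 93, 93, 93, 93, 92, 93, 92, 92, 93, 93, 93, 92, 91, 92, 92, 91, 89, 86, 71, 41, 49, 49, 43, 35, 37, 42, 50, 44, 31, 23, 22, 22, 23, 23, 24, 25, 25, 25, 29, 31, 31, 32, 33, 31, 32, 32, 43, 64, 66, 82, 95, 101, 105, 108, 108, 108, 105, 103, 102, 101, 101, 102, 101, 99, 99, 100, 98, 100, 100, 97, 97, 97, 99, 100, 99, 99, 97, 97, 98, 97, 97, 96, 97, 97]
```

Emit:
send_rows([
  [0,-0.002,0,0,0,0,28],
  [0,-0.004,0,0,0,0,34],
  [0,-0.006,0,0,0,0,40],
  [0,-0.0085,0,0,0,0,46],
  [0,-0.0095,0,0,0,0,49],
  [0,-0.0095,0,0,0,0,49],
  [0,-0.0095,0,0,0,0,49],
  [0,-0.0095,0,0,0,0,49],
])

```text
clock: 16.77
eef_pos: [0.6503, -0.0601, 0.0797]
eef_rot: [0.324, -3.125, -0.001]
ft_force: [0.4, -0.3, -0.3]
finger_gap: 0.489
finger_force: 0.0
```

Emit:
send_rows([
  [0,0.001,0,0,0,0,45],
  [0,0.0027,0,0,0,0,41],
  [0,0.0044,0,0,0,0,37],
  [0,0.0056,0,0,0,0,34],
  [0,0.0065,0,0,0,0,32],
  [0,0.0065,0,0,0,0,32],
])

```text
clock: 17.52
eef_pos: [0.6494, -0.0552, 0.0808]
eef_rot: [-0.323, 3.124, -0.003]
ft_force: [-2.0, -4.8, 4.5]
finger_gap: 0.323
finger_force: 12.7
```

Emit:
send_rows([
  [0,0.0008,0,0,0,0,30],
  [0,0.0008,0,0,0,0,30],
])

```text
clock: 17.77
eef_pos: [0.6492, -0.0544, 0.0809]
eef_rot: [-0.323, 3.124, -0.003]
ft_force: [-1.8, -4.4, 6.0]
finger_gap: 0.301
finger_force: 14.4
```

Run:
```python
from h import *
w=grab('wrist'); pickle.dump(w,open('p4.pkl','wb'))
v=cv2.cvtColor(w['frame'],cv2.COLOR_RGB2HSV)[:,:,2].astype(int)
for r in (230,245): print(r,v[r,440:520].tolist())
```

```text
230 [56, 56, 60, 66, 74, 81, 85, 87, 90, 92, 94, 95, 95, 94, 94, 93, 93, 93, 93, 93, 93, 92, 92, 92, 92, 92, 92, 91, 91, 91, 91, 90, 86, 81, 59, 55, 53, 23, 22, 22, 22, 23, 23, 25, 27, 30, 31, 30, 31, 29, 29, 30, 30, 56, 63, 61, 64, 68, 80, 87, 91, 93, 94, 99, 101, 98, 98, 101, 103, 102, 101, 100, 100, 101, 102, 105, 106, 103, 100, 97]
245 [62, 69, 77, 82, 84, 86, 89, 92, 92, 92, 92, 92, 92, 93, 92, 92, 92, 92, 92, 92, 92, 91, 91, 91, 91, 91, 91, 91, 90, 87, 82, 56, 48, 33, 22, 21, 24, 22, 22, 22, 22, 23, 24, 29, 32, 30, 32, 33, 33, 32, 32, 33, 64, 62, 77, 91, 100, 104, 107, 107, 107, 105, 103, 102, 101, 101, 101, 101, 98, 96, 99, 98, 99, 100, 98, 96, 96, 98, 99, 98]
```

Emit:
send_rows([
  [0,0.0008,0,0,0,0,28],
  [0,0.0017,0,0,0,0,26],
  [0,0.0021,0,0,0,0,25],
  [0,0.0021,0,0,0,0,25],
  [0,0.0021,0,0,0,0,25],
  [0,0.0021,0,0,0,0,25],
])

```text
clock: 18.58
eef_pos: [0.6488, -0.0524, 0.0812]
eef_rot: [-0.323, 3.124, -0.003]
ft_force: [-2.5, -4.9, 5.5]
finger_gap: 0.256
finger_force: 18.3
```

Run:
```python
from h import *
w=grab('wrist'); s=grab('scene')
v=cv2.cvtColor(w['frame'],cv2.COLOR_RGB2HSV)[:,:,2].astype(int)
for r in (230,245): print(r,v[r,440:520].tolist())
c=np.zeros((600,560,3),np.uint8); c[:420]=w['frame']
c[420:,:240]=cv2.resize(s['frame'][160:220,220:300],(240,180),interpolation=cv2.INTER_CUBIC)
cv2.imwrite('pics/p5.png',c[:,:,::-1])
```

```text
230 [55, 55, 56, 57, 56, 59, 65, 73, 80, 83, 86, 89, 92, 94, 94, 95, 94, 93, 93, 94, 93, 93, 93, 93, 92, 92, 92, 92, 92, 92, 91, 90, 91, 91, 90, 87, 78, 52, 22, 23, 24, 29, 31, 31, 30, 31, 31, 30, 30, 42, 59, 63, 63, 64, 76, 85, 89, 92, 94, 97, 101, 97, 96, 98, 102, 101, 100, 100, 99, 99, 101, 106, 107, 105, 101, 98, 96, 97, 102, 96]
245 [55, 55, 55, 61, 68, 76, 81, 84, 86, 89, 92, 92, 93, 92, 92, 92, 92, 92, 92, 92, 92, 92, 91, 91, 91, 91, 91, 91, 91, 91, 91, 91, 87, 80, 54, 22, 24, 23, 22, 24, 31, 30, 31, 32, 32, 32, 32, 32, 50, 60, 70, 85, 98, 101, 106, 108, 107, 108, 105, 103, 101, 101, 101, 102, 100, 98, 99, 99, 99, 101, 99, 97, 97, 98, 99, 100, 98, 98, 96, 97]
```

View pics/p5.png

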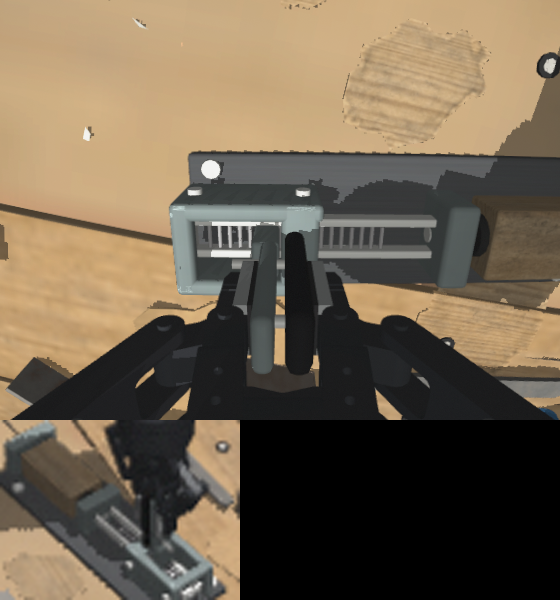

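The block is against the stop (scene panel (45,440)), the jaw front is at u=474 and the pad edge at u=488.5 (row 245). Next, pad compression in mm.

Run:
```python
from h import *
w=grab('wrist'); P={n:pickle.load(open(n+'.pkl','rb')) for n in('p2','p3','p4')}; P['p1']=pickle.load(open('p1.pkl','rb'))[0]; P['p5']=w
for n,j,p,b in(('p1',411.5,442,474),('p2',433,463,474.5),('p3',454,482,485),('p4',470.5,492,494.5),('p5',473.5,488.3,490.5)):
    a=cl(onplane(P[n],j,245,.05))[0];q=cl(onplane(P[n],p,245,.026))[0];r=cl(onplane(P[n],b,245,.042))[0]; print(n,'jaw',a,'pad',q,'diff',round(q-a,4),'blk rear',r)
o=bot.get_obs();print(o['clock'],o['finger_gap'],o['finger_force'])
```

```text
p1 jaw -0.041 pad -0.0119 diff 0.0291 blk rear -0.0007
p2 jaw -0.0295 pad 0.001 diff 0.0305 blk rear -0.0011
p3 jaw -0.0177 pad 0.0135 diff 0.0312 blk rear 0.0052
p4 jaw -0.0111 pad 0.0173 diff 0.0284 blk rear 0.0082
p5 jaw -0.0072 pad 0.017 diff 0.0242 blk rear 0.0079
18.725 0.2580682848864864 18.298071920871735
```

```bash
python3 -c "
from rig import bot
print(bot.sign_off())"
```

```text
the job is handed in; nothing more can be done
None
```

I handed the job in at about 19 s: the block is against the stop, the pad is about 8 mm into the jaw by camera estimate, and the fingers are still squeezing the trigger with about 18 N; the sign-off returned no verdict.

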